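# Secure a canister in a loading rack with its sliding stop

## Task

In the instrument loading rack, slide the stop open by its upright grip, take the tall lidded steel canister and set it gently upright on the rack's deck between the fixed end cheek and the stop, keeping it from tipping on the way. Then slide the stop back until the canister is held snugly between stop and cheek, standing straight and with no play, and let go. Leave the low jar and the bottle that stand near the canister where they are.

Things in the scene. Friction and masses are not known exactly. Their poses are not given: they have to be found in the camera images.
- rack: Fixed steel rack. Origin: on the bench, under the line on which stop and canister stand; x from its open front (robot side) to the back, y along the stop's track, z up. Flat deck 30 mm above the bench, x -50 to +85, y -145 to +145 mm, no front wall. Two posts at x = 75, y = +-130 mm carry a wire shelf over the deck.
- shelf_edge (a point): Middle of the front edge rod (8 mm thick) of the wire shelf over the deck: rack x = -8, y = 0, 185 mm above the bench. The shelf's rods reach from here back to x = +104 mm, y = +-134 mm, 151 mm clear above the deck: over the stop's grip and the canister's place, so reach in from the front with the tool tilted about 40 degrees
- cheek (a point): Foot (deck height) of the fixed end cheek's inner face, mid-width, at rack x = 0, y = -95 mm; axes as the rack's; the canister's space is on its +y side. The cheek is a steel plate 60 mm wide (x), 6 mm thick, 22 mm high above the deck.
- stop (a joint): Travel in m of the sliding stop along the rack's +y: 0 = nearest to the cheek, 0.11 = fully open. The clear gap between cheek and stop is 30 mm + this value. Stays where it is left; about 2 N of friction.
- stop_face (a point): Foot (deck height) of the stop's face that looks to the cheek (-y), mid-width, rack x = 0; axes as the rack's; moves with the stop. The face is a steel plate 60 mm wide (x), 6 mm thick, 22 mm high; behind it (+y) a carriage 65 mm long, 40 mm wide, 11 mm high bears the grip.
- stop_grip (a point): Middle of the top of the stop's upright grip, a black plastic block 16 mm along y (sliding direction), 20 mm along x, its top 73 mm above the deck, 103 mm above the bench; grip its y faces, free from 15 mm above the deck upward. 50 mm to +y of the stop's face. Axes as the rack's.
- canister: Loose round steel canister, the taller of the two lidded ones: straight side 56 mm across and 77 mm high with the lid flush in it (thin dark joint line at 66 mm), small knob up to 91 mm; 0.2 to 0.4 kg. Origin: centre of its underside; z up its axis. Stands on the bench at the start. Best gripped across the body 45 to 55 mm above its underside.
- low_jar: Bystander: low wide lidded steel jar, 71 mm across and 54 mm high. Origin: centre of its underside.
- bottle: Bystander: white plastic bottle, 40 mm across, 85 mm high. Origin: centre of its underside.
Not all that is in view belongs to the job. Leave any orange look-alike of the canister alone.

How it is judged:
By the outcome, as a careful person would: the job done as asked, in the order asked, and still so for the second after the job is handed in, with the robot touching nothing.
It also fails if it takes over 72 s, if anything falls off the work surface, if the arm or the gripper's body presses on something with over 40 N, if the wrist force passes 120 N, or if a joint passes its speed limit or range.

## Robot

A 6-joint arm with a two-finger parallel gripper is mounted at the origin on the work surface. World frame = base frame: x ahead of the robot, y to its left, z up, the work surface at z = 0. Lengths are in m, angles in rad, forces in N, time in s.
With the tool pointing down it reaches from about 0.3 to 0.775 m from the base axis. Payload 14.6 kg.
Tool frame: the origin (TCP) lies between the finger pads; the fingertips stand 14 mm ahead of it and the grasp point (between the pads) lies 5 mm behind it; z points along the fingers, y is the line along which they close (so a half turn about z gives the same grasp; the last joint's range is limited). The gripper opens to 94 mm and grips with 3 to 60 N. Pads are 16 mm wide; open, the fingers measure 119 mm over their backs; the gripper's body (75 mm by 177 mm) begins 78 mm behind the grasp point.
Start: joints at [-1.246, 0.3, 1.521, -0, 1.321, -0.067], TCP at [0.21, -0.508, 0.219] pointing down, gripper open.
Joint ranges: [-3.03, 3.03], [-0.79, 2.21], [0.23, 2.52], [-1.04, 4.18], [0, 3.07], [-2.55, 2.55]. Speed limits (rad/s): [2.22, 2.22, 2.57, 3.14, 3.14, 3.14].

## Interface

Orientations are given as [roll, pitch, yaw] about the fixed x, y, z axes, in that order (R = Rz(yaw) Ry(pitch) Rx(roll)).
In Python, from station import ctrl gives the robot as it stands. The module is installed in compiled form; this text tells all that it offers.
- The arm moves only by the tool move_arm, never from a script. Its argument "targets" is a list of rows, each a list of 7 numbers: the opening, from -1 (shut) to 1 (fully open), then the shift along the tool's x, y, z in units of 50 mm (1.0 is 50 mm), then the turn, a rotation vector about the tool's x, y, z in rad. A call has 1 to 12 rows; each row is the pose to reach, as a shift and turn from the pose commanded when the call began, along the tool's axes at that moment; what a row does not reach only later rows make up. A row lasts 1/10 s, in which the tool goes at most 50 mm and 8.59 degrees, less where a joint would pass 70% of its speed; a pose out of reach is approached as far as the arm can. A call with a gripper value outside its range is refused whole. The fingers move at their own pace and stop on an object; "grip_force" is the grip in N (left out, the last holds). Time passes only in rows, so rows that repeat a pose let the fingers close. It gives the time, the measured TCP pose, the force, the opening and the grip force at its end, in the units of the state.
- ctrl.get_obs(): the state, without advancing time (a new reading comes with each control period).
- ctrl.camera(name): name is "scene" or "side" or "wrist"; returns (picture, depth): 384x512x3 uint8, red, green, blue; 384x512 float32, m along the optical axis (not along the pixel's ray), 0 where there is no reading.
- ctrl.camera_params(name): a dict with "intrinsics" (3x3 intrinsics, pixels), "rvec" (rotation vector, rad) and "tvec" (3), from world to camera coordinates, as OpenCV has them; the wrist camera has in their place "T_tool_cam" (4x4, takes a point from camera to tool coordinates, whose origin is the TCP and whose axes are the flange's). Camera axes: x right, y down, z forward; pixel columns grow to the right and rows downward; lengths in m; the calibration is good to about 2 mm. A picture is of the moment at which its call begins: read the wrist's pose just before it. camera_params takes no time and is no camera call.
- ctrl.hand_in(): hands the job in; it is judged then, once.
Trained networks look in the newest picture that a camera, given by its name, has taken for a name from the list of things; names that differ only in an ending like _2 or _b are one class to them, and where a whole thing is asked for, a point or a joint stands for the part that bears it (a point fixed in the world has none). Each returns a list of dicts, best first, with "score" (0 to 1); they miss things now and then, are a little off and sometimes report something else, mostly with a low value. They report only what shows in the picture. A call takes as long as a camera call. They do not tell look-alikes from the thing itself.
- ctrl.cut_out(camera, target): "region" (384x512 bool, what is visible of it) and "point" ([column, row] in pixels, amid what is visible of it).
- ctrl.tip_of(camera, target): "point" ([column, row] in pixels: a listed point, or the origin of a listed thing).
The state is a dict: "time_s": time; "qpos": joint angles; "joint_vel": joint speeds; "tau": joint torques, N m; "ee_pos": TCP position; "eef_rot": TCP orientation; "force": force on the tool from outside, world axes, zero at the start; "moment": the same for the moment, N m; "grip_width": finger opening in m; "grip_force": force on a finger pad.
Only numpy, scipy, OpenCV 4.12 (cv2) and the standard library are available. Lean on these libraries where they do the work, as an engineer would, in place of code of your own. Each camera call takes 0.05 s, during which the arm holds its last target. There are 200 camera calls.

## Working session

There is one attempt and no reset: what is moved stays moved. The work goes in short steps, Python scripts to look and compute and a tool call to move; the robot and the scene stay as the last step left them, time stands still between calls to the robot, and variables do not carry over. Pictures are saved under pics/ and viewed, at most 10 in all, crops included, and the job is handed in when it is done.

Besides the shell and the picture viewer there is one more tool, called after "Request:" as a command line: name --pt "numbers of a row" for each row, then --argument value for the rest. move_arm: Moves the arm, as the interface text tells. Its arguments: {"type":"object","properties":{"targets":{"type":"array"},"grip_force":{"type":"number"}},"required":["targets"]}

```bash
mkdir -p pics; cat > h.py <<'E'
import numpy as np, cv2
from scipy.spatial.transform import Rotation as R
from station import ctrl
def cam(n):
    o=ctrl.get_obs(); im,d=ctrl.camera(n); p=ctrl.camera_params(n); K=np.array(p["intrinsics"])
    if "rvec" in p:
        T=np.eye(4);T[:3,:3]=cv2.Rodrigues(np.array(p["rvec"],float))[0];T[:3,3]=np.ravel(p["tvec"]);T=np.linalg.inv(T)
    else:
        B=np.eye(4);B[:3,:3]=tool(o)[1];B[:3,3]=o["ee_pos"];T=B@np.array(p["T_tool_cam"])
    return im,d,K,T
def tool(o):
    return np.array(o["ee_pos"]),R.from_euler("xyz",o["eef_rot"]).as_matrix()
def pts(d,K,T,mask):
    v,u=np.nonzero(mask&(d>0)); z=d[v,u]
    c=np.c_[(u-K[0,2])/K[0,0]*z,(v-K[1,2])/K[1,1]*z,z]; return c@T[:3,:3].T+T[:3,3]
def px(u,v,d,K,T):
    m=np.zeros(d.shape,bool);m[int(v)-1:int(v)+2,int(u)-1:int(u)+2]=1; p=pts(d,K,T,m); return np.median(p,0) if len(p) else None
def ray(u,v,K,T,z):
    r=T[:3,:3]@np.array([(u-K[0,2])/K[0,0],(v-K[1,2])/K[1,1],1]); return T[:3,3]+r*(z-T[2,3])/r[2]
def save(im,f): cv2.imwrite("pics/"+f,im[:,:,::-1])
E
python3 - <<'E'
from h import *
np.set_printoptions(precision=3,suppress=True)
o=ctrl.get_obs();print(o)
ims=[]
for n in ("scene","side"):
    im,d,K,T=cam(n);ims.append(im);print(n,"cam at",T[:3,3])
    for t in ("canister","low_jar","bottle","rack"):
        for r in ctrl.cut_out(n,t)[:3]:
            P=pts(d,K,T,r["region"]);print(t,round(r["score"],2),r["point"],r["region"].sum(),np.percentile(P,[2,50,98],axis=0).round(3).tolist() if len(P) else 0)
    for t in ("rack","canister","cheek","stop_face","stop_grip","shelf_edge"):
        for r in ctrl.tip_of(n,t)[:2]: print("tip",t,round(r["score"],2),r["point"],px(*r["point"],d,K,T), {z:ray(*r["point"],K,T,z) for z in (0,.03,.103,.185)}[{"rack":0,"canister":0,"cheek":.03,"stop_face":.03,"stop_grip":.103,"shelf_edge":.185}[t]])
for i,n in zip(ims,("scene","side")): save(cv2.resize(i,(768,576)),n+"0.png")
E
```

```text
{'time_s': 0.0, 'qpos': array([-1.246,  0.3  ,  1.522,  0.   ,  1.321, -0.067]), 'joint_vel': array([ 0.001, -0.   ,  0.002,  0.001,  0.001,  0.002]), 'tau': array([  0.   , -53.18 , -35.274,   0.071,   0.024,  -0.   ]), 'ee_pos': array([ 0.21 , -0.508,  0.219]), 'eef_rot': array([-3.14 , -0.   ,  0.392]), 'force': array([ 0.805,  0.194, -0.991]), 'moment': array([0.055, 0.036, 0.02 ]), 'grip_force': 0.0, 'grip_width': 0.09399136433020379}
scene cam at [1.151 0.086 1.068]
canister 0.91 [324.6, 195.8] 450 [[0.432, 0.241, 0.003], [0.471, 0.265, 0.073], [0.483, 0.293, 0.091]]
canister 0.9 [354.7, 194.2] 433 [[0.413, 0.344, 0.005], [0.452, 0.366, 0.071], [0.463, 0.393, 0.092]]
canister 0.76 [287.2, 178.8] 419 [[0.369, 0.131, 0.007], [0.407, 0.156, 0.072], [0.419, 0.183, 0.091]]
low_jar 0.84 [357.9, 225.7] 505 [[0.522, 0.334, 0.009], [0.56, 0.363, 0.043], [0.584, 0.397, 0.054]]
bottle 0.46 [179.6, 241.8] 5164 [[0.525, -0.275, 0.005], [0.639, -0.141, 0.032], [0.726, -0.001, 0.208]]
rack 0.73 [183.5, 238.5] 5289 [[0.524, -0.289, 0.002], [0.638, -0.143, 0.032], [0.727, -0.0, 0.208]]
rack 0.2
[... 1121 characters left out ...]
405 [[0.589, 0.218, 0.005], [0.6, 0.237, 0.051], [0.619, 0.248, 0.087]]
rack 0.83 [269.1, 165.1] 3427 [[0.514, -0.294, 0.011], [0.609, -0.112, 0.033], [0.737, 0.003, 0.208]]
tip canister 0.85 [245.2, 291.1] [0.442 0.289 0.045] [0.459 0.262 0.   ]
tip canister 0.65 [294.2, 270.9] [0.378 0.178 0.04 ] [0.388 0.15  0.   ]
tip cheek 0.64 [282.3, 154.1] [ 0.591 -0.157  0.103] [ 0.637 -0.255  0.03 ]
tip cheek 0.54 [184.4, 303.2] [0.535 0.38  0.045] [0.542 0.373 0.03 ]
tip stop_face 0.72 [280.7, 161.2] [ 0.592 -0.148  0.079] [ 0.621 -0.213  0.03 ]
tip stop_grip 0.46 [200.5, 256.4] [0.601 0.246 0.019] [0.549 0.298 0.103]
tip shelf_edge 0.89 [283.0, 130.0] [ 0.587 -0.151  0.189] [ 0.591 -0.155  0.185]
```

View pics/scene0.png

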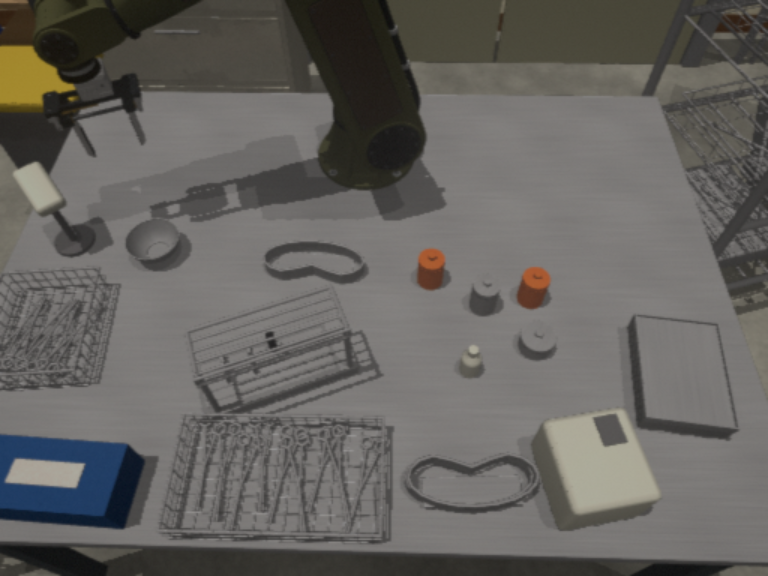

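View pics/side0.png

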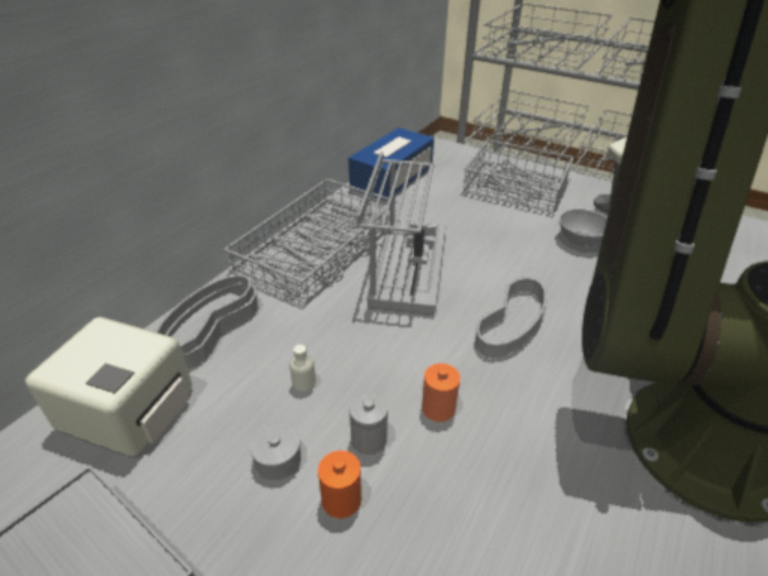

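Candidates for the canister (scene pixels, 512-wide): (324,196) grey steel and tall; (287,179) and (355,194) orange look-alikes; (358,226) grey but low, the jar. The grey one at (324,196) fits. I'll confirm it in a crop and fit the rack frame.

```bash
python3 - <<'E'
from h import *
from scipy.optimize import least_squares
np.set_printoptions(precision=4,suppress=True)
dk=[];sh=[];cn=[]
for n in ("scene","side"):
    im,d,K,T=cam(n)
    if n=="scene": save(cv2.resize(im[140:260,260:400],(700,600),interpolation=cv2.INTER_CUBIC),"crop1.png")
    else: save(cv2.resize(im[90:220,220:320],(600,780)[::1] if 0 else (460,598),interpolation=cv2.INTER_CUBIC),"crop2.png")
    P=pts(d,K,T,np.ones(d.shape,bool))
    b=P[(P[:,0]>.48)&(P[:,0]<.76)&(P[:,1]>-.34)&(P[:,1]<.04)]
    D=b[abs(b[:,2]-.03)<.005]; S=b[(b[:,2]>.178)&(b[:,2]<.195)]
    for nm,q in(("deck",D),("shelf",S)):
        r=cv2.minAreaRect((q[:,:2]*1000).astype(np.float32)); print(n,nm,len(q),q[:,2].mean(),r)
    g=b[(b[:,2]>.06)&(b[:,2]<.11)]; print("grip zone",len(g),np.percentile(g,[5,50,95],axis=0))
    c=P[(abs(P[:,0]-.455)<.045)&(abs(P[:,1]-.262)<.045)&(P[:,2]>.02)]
    w=c[c[:,2]<.07]; top=c[abs(c[:,2]-.077)<.004]
    f=least_squares(lambda p:np.hypot(w[:,0]-p[0],w[:,1]-p[1])-.028,[.455,.262],loss="soft_l1",f_scale=.002)
    print("can",n,len(w),f.x,"top",len(top),(np.percentile(top[:,:2],2,axis=0)+np.percentile(top[:,:2],98,axis=0))/2)
E
```

```text
scene deck 2900 0.030416808751768745 ((657.0618896484375, -147.8751983642578), (258.1441955566406, 329.3252868652344), 12.889447212219238)
scene shelf 1629 0.18769939124472923 ((639.8877563476562, -134.0587158203125), (118.25382232666016, 271.1833801269531), 21.774627685546875)
grip zone 264 [[ 0.5959 -0.2746  0.0602]
 [ 0.7335 -0.1484  0.0633]
 [ 0.7388  0.0052  0.1046]]
can scene 160 [0.4539 0.2677] top 183 [0.4563 0.2675]
side deck 1913 0.031679961510103556 ((652.1268920898438, -148.3629608154297), (249.43978881835938, 327.02178955078125), 13.243695259094238)
side shelf 747 0.18885879609292944 ((639.4186401367188, -136.1719512939453), (114.47833251953125, 271.9418029785156), 22.347801208496094)
grip zone 263 [[ 0.5883 -0.2467  0.0607]
 [ 0.6187 -0.1437  0.0723]
 [ 0.7372  0.0034  0.104 ]]
can side 333 [0.4558 0.264 ] top 364 [0.4545 0.2655]
```

View pics/crop1.png

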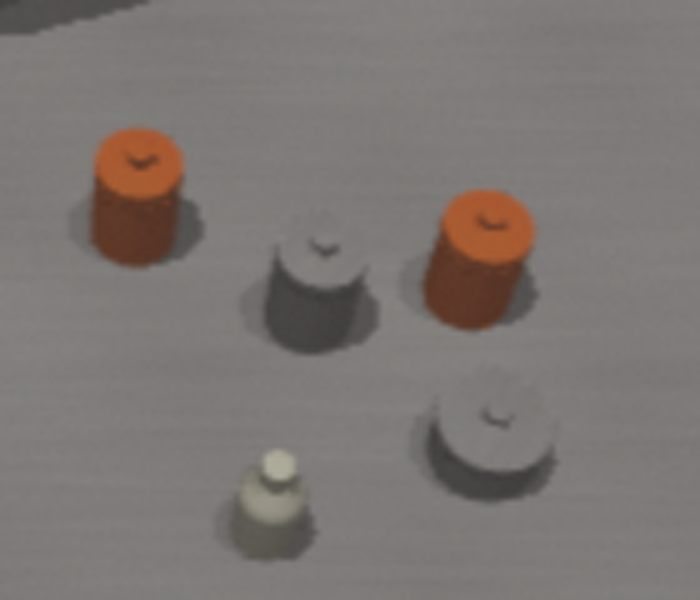

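View pics/crop2.png

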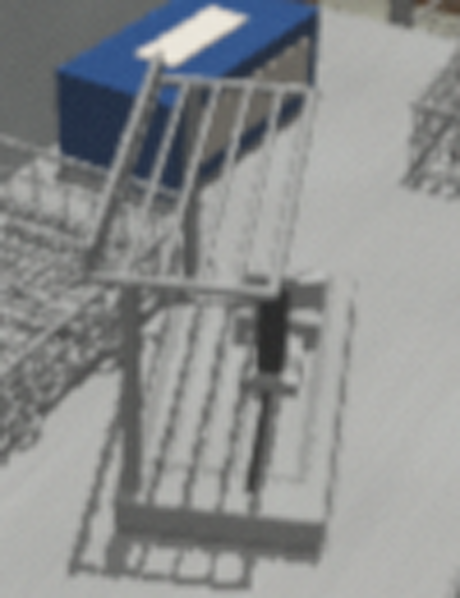

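Crop 1 confirms it: the tall grey steel canister is at crop (315,285), with orange look-alikes either side and the low jar at (495,440). World position is about (0.455, 0.266). Crop 2 shows the black grip at (272,330) under the shelf's front rod, with the stop nearly closed. The rack yaw is about 22°.

```bash
cat >> h.py <<'E'
def goal(p,tilt,yaw,grasp=True):
    """move numbers to bring the grasp point (or TCP) to world p"""
    Rg=(R.from_euler("z",yaw)*R.from_euler("x",np.pi)*R.from_euler("y",tilt)).as_matrix()
    p=np.array(p,float)+(Rg[:,2]*.005 if grasp else 0)
    q,Rc=tool(ctrl.get_obs())
    s=Rc.T@(p-q)/.05; w=R.from_matrix(Rc.T@Rg).as_rotvec()
    print("shift",s.round(3).tolist(),"turn",w.round(3).tolist(),"rows>=",max(np.linalg.norm(s),np.linalg.norm(w)/.15).round(1)); return s,w
YAW=np.radians(22.1); XR=np.array([np.cos(YAW),np.sin(YAW),0]); YR=np.array([-XR[1],XR[0],0])
E
python3 - <<'E'
from h import *
zt=np.sin(.7)*XR-np.cos(.7)*np.array([0,0,1])
G=np.array([.592,-.158,.08]); V=G-.14*zt; print(V,zt)
goal(V,.7,YAW)
im,d,K,T=cam("scene");P=pts(d,K,T,np.ones(d.shape,bool))
a=np.array([.21,-.508]);b=V[:2]
for f in np.linspace(0,1,8):
    c=a+f*(b-a);q=P[(np.hypot(*(P[:,:2]-c).T)<.1)];print(c.round(3),np.percentile(q[:,2],[50,99,100]).round(3) if len(q) else 0)
E
```

```text
[ 0.50843594 -0.19193185  0.18707791] [ 0.59688613  0.24237032 -0.76484219]
shift [7.997, -3.569, 0.724] turn [-0.002, 0.7, 0.006] rows>= 8.8
[ 0.21  -0.508] [0.347 0.531 0.536]
[ 0.253 -0.463] [0.364 0.534 0.54 ]
[ 0.295 -0.418] [0.35  0.534 0.54 ]
[ 0.338 -0.373] [0.001 0.051 0.054]
[ 0.381 -0.327] [0.001 0.044 0.054]
[ 0.423 -0.282] [0.001 0.012 0.042]
[ 0.466 -0.237] [0.001 0.03  0.039]
[ 0.508 -0.192] [0.002 0.19  0.192]
```

Request:
move_arm --pt "0.2 0 0 -0.9 0 0 0" --pt "0.2 0.6 -0.3 -1.5 0 0.1 0" --pt "0.2 1.5 -0.7 -1.5 0 0.2 0" --pt "0.2 2.4 -1.1 -1.5 0 0.3 0" --pt "0.2 3.3 -1.5 -1.4 0 0.4 0" --pt "0.2 4.2 -1.9 -1.2 0 0.5 0" --pt "0.2 5.1 -2.3 -0.9 0 0.6 0" --pt "0.2 6.0 -2.7 -0.5 0 0.7 0" --pt "0.2 6.9 -3.1 0 0 0.7 0" --pt "0.2 7.6 -3.4 0.4 0 0.7 0" --pt "0.2 8.0 -3.57 0.7 0 0.7 0" --pt "0.2 8.0 -3.57 0.7 0 0.7 0"

```text
time_s: 2.45
ee_pos: [0.5121, -0.1878, 0.1824]
eef_rot: [-3.138, -0.698, 0.393]
force: [0.1, 0.1, 0.7]
grip_width: 0.0565
grip_force: 0.0
```

```bash
python3 - <<'E'
from h import *
np.set_printoptions(precision=4,suppress=True)
o=ctrl.get_obs();print(o["ee_pos"],o["eef_rot"],o["grip_width"],o["time_s"])
im,d,K,T=cam("wrist");save(cv2.resize(im,(768,576)),"w1.png");print(T)
for t,z in (("stop_grip",.103),("stop_face",.03),("cheek",.03),("shelf_edge",.185),("rack",0)):
    for r in ctrl.tip_of("wrist",t)[:2]: print(t,r["score"],r["point"],px(*r["point"],d,K,T),ray(*r["point"],K,T,z))
P=pts(d,K,T,np.ones(d.shape,bool));np.save("w1.npy",P)
# dark grip
v=(im.max(2)<60)&(d>0);Q=pts(d,K,T,v);Q=Q[(Q[:,2]>.05)&(Q[:,2]<.11)&(np.hypot(Q[:,0]-.592,Q[:,1]+.158)<.06)]
print(len(Q),np.percentile(Q,[3,50,97],axis=0) if len(Q) else 0)
E
```

```text
[ 0.5121 -0.1878  0.1824] [-3.1377 -0.6984  0.3928] 0.05650503706513257 2.45
[[ 0.3864 -0.839   0.3831  0.4695]
 [-0.9223 -0.3495  0.1648 -0.2076]
 [-0.0044 -0.417  -0.9089  0.3588]
 [ 0.      0.      0.      1.    ]]
stop_grip 0.62 [252.6, 168.9] [ 0.6016 -0.1516  0.1033] [ 0.6009 -0.1526  0.103 ]
stop_face 0.71 [291.9, 205.8] [ 0.6022 -0.1986  0.052 ] [ 0.6101 -0.1993  0.03  ]
stop_face 0.68 [255.5, 206.4] [ 0.5887 -0.1606  0.0413] [ 0.5928 -0.1596  0.03  ]
cheek 0.95 [329.8, 199.8] [ 0.6354 -0.2374  0.0302] [ 0.635  -0.2386  0.03  ]
shelf_edge 0.86 [250.4, 122.0] [ 0.5903 -0.1551  0.1895] [ 0.5938 -0.1539  0.185 ]
shelf_edge 0.52 [24.3, 113.3] [0.6042 0.2101 0.0137] [0.5374 0.0025 0.185 ]
rack 0.58 [255.0, 205.6] [ 0.5901 -0.16    0.0413] [ 0.6048 -0.1542  0.    ]
545 [[ 0.5872 -0.1617  0.0534]
 [ 0.5908 -0.1546  0.098 ]
 [ 0.6044 -0.146   0.1039]]
```

View pics/w1.png

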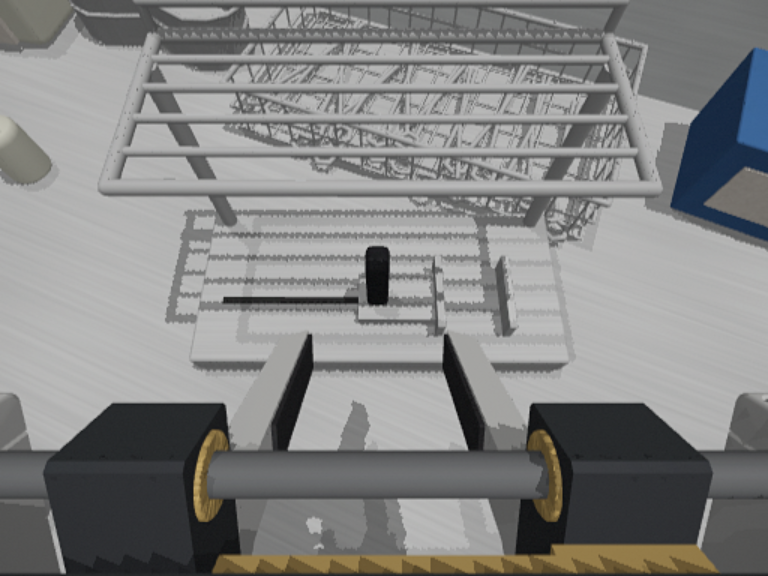

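The image shows the black grip at (377,275) between the fingers, the stop face at (438,295) and the cheek at (505,295). The grip is at about (0.600, −0.153).

```bash
python3 - <<'E'
from h import *
goal([.600,-.153,.082],.7,YAW)
E
```

```text
shift [0.148, -0.041, 2.924] turn [-0.002, -0.001, 0.004] rows>= 2.9
```

Request:
move_arm --pt "0.1 0.15 -0.04 0.4 0 0 0" --pt "0.1 0.15 -0.04 0.9 0 0 0" --pt "0.1 0.15 -0.04 1.4 0 0 0" --pt "0.1 0.15 -0.04 1.9 0 0 0" --pt "0.1 0.15 -0.04 2.3 0 0 0" --pt "0.1 0.15 -0.04 2.6 0 0 0" --pt "0.1 0.15 -0.04 2.8 0 0 0" --pt "0.1 0.15 -0.04 2.92 0 0 0" --pt "-0.9 0.15 -0.04 2.92 0 0 0" --pt "-0.9 0.15 -0.04 2.92 0 0 0" --pt "-0.9 0.15 -0.04 2.92 0 0 0" --pt "-0.9 0.15 -0.04 2.92 0 0 0" --grip_force 15

```text
time_s: 3.95
ee_pos: [0.603, -0.1509, 0.0781]
eef_rot: [3.141, -0.7, 0.392]
force: [-0.1, 1.2, -0.3]
grip_width: 0.0232
grip_force: 0.0
```

Request:
move_arm --pt "-0.9 0 0 0 0 0 0" --pt "-0.9 0 0 0 0 0 0" --pt "-0.9 0 0 0 0 0 0"

```text
time_s: 4.25
ee_pos: [0.603, -0.1507, 0.078]
eef_rot: [3.141, -0.7, 0.392]
force: [-3.1, -0.1, 4.9]
grip_width: 0.0154
grip_force: 15.0
```

Request:
move_arm --pt "-0.9 0 -0.15 0 0 0 0" --pt "-0.9 0 -0.35 0 0 0 0" --pt "-0.9 0 -0.6 0 0 0 0" --pt "-0.9 0 -0.85 0 0 0 0" --pt "-0.9 0 -1.1 0 0 0 0" --pt "-0.9 0 -1.35 0 0 0 0" --pt "-0.9 0 -1.55 0 0 0 0" --pt "-0.9 0 -1.7 0 0 0 0" --pt "-0.9 0 -1.8 0 0 0 0" --pt "-0.9 0 -1.8 0 0 0 0"

```text
time_s: 5.25
ee_pos: [0.5682, -0.066, 0.0779]
eef_rot: [-3.141, -0.7, 0.393]
force: [-4.1, 1.3, 7.6]
grip_width: 0.0158
grip_force: 15.0
```

Request:
move_arm --pt "-0.1 0 0 0 0 0 0" --pt "-0.1 0 0 0 0 0 0" --pt "-0.1 0 0 0 0 0 0" --pt "-0.1 0 0 0 0 0 0" --pt "-0.1 0 0 -0.4 0 0 0" --pt "-0.1 0 0 -1.0 0 0 0" --pt "-0.1 0 0 -1.8 0 0 0" --pt "0.4 0 0 -2.6 0 0 0" --pt "0.6 0 0 -3.4 0 0 0" --pt "0.6 0 0 -4.0 0 0 0" --pt "0.6 0 0 -4.0 0 0 0"

```text
time_s: 6.35
ee_pos: [0.4492, -0.1179, 0.2334]
eef_rot: [3.136, -0.703, 0.394]
force: [0.7, 0.2, -0.8]
grip_width: 0.0709
grip_force: 0.0
```

```bash
python3 - <<'E'
from h import *
np.set_printoptions(precision=4,suppress=True)
im,d,K,T=cam("wrist")
for t,z in (("stop_grip",.103),("stop_face",.03),("cheek",.03)):
    for r in ctrl.tip_of("wrist",t)[:1]: 
        w=ray(*r["point"],K,T,z);w-=[.5993,-.1506,0]; print(t,round(r["score"],2),w@XR,w@YR)
C=np.array([.455,.266,.05]);y=.56
zt=np.sin(.7)*np.array([np.cos(y),np.sin(y),0])-np.cos(.7)*np.array([0,0,1])
V=C-.16*zt;print(ctrl.get_obs()["ee_pos"],V);goal(V,.7,y)
E
```

```text
stop_grip 0.7 -0.002225416944282637 0.08826647616659479
stop_face 0.8 -0.001901396131860769 0.04294174863460268
cheek 0.88 0.0015619177077660612 -0.09777537349384563
[ 0.4497 -0.1162  0.2293] [0.3677 0.2112 0.1724]
shift [0.015, -6.688, 1.615] turn [0.107, 0.001, -0.129] rows>= 6.9
```

Request:
move_arm --pt "0.7 0 -0.5 0 0.01 0 -0.01" --pt "0.7 0 -1.2 0 0.02 0 -0.03" --pt "0.7 0 -2.0 0.1 0.03 0 -0.04" --pt "0.7 0 -2.8 0.2 0.04 0 -0.05" --pt "0.7 0 -3.6 0.4 0.06 0 -0.07" --pt "0.7 0 -4.4 0.6 0.07 0 -0.09" --pt "0.7 0 -5.2 0.9 0.09 0 -0.11" --pt "0.7 0 -5.9 1.2 0.1 0 -0.12" --pt "0.7 0 -6.4 1.45 0.107 0 -0.129" --pt "0.7 0 -6.69 1.6 0.107 0 -0.129" --pt "0.7 0 -6.69 1.6 0.107 0 -0.129"

```text
time_s: 7.65
ee_pos: [0.3682, 0.214, 0.1674]
eef_rot: [3.141, -0.696, 0.564]
force: [0.2, -0.3, -0.2]
grip_width: 0.08
grip_force: 0.0
```

```bash
python3 - <<'E'
from h import *
from scipy.optimize import least_squares
np.set_printoptions(precision=4,suppress=True)
o=ctrl.get_obs();print(o["ee_pos"],o["eef_rot"])
im,d,K,T=cam("wrist");save(cv2.resize(im,(768,576)),"w2.png")
for r in ctrl.tip_of("wrist","canister")[:3]: print(r["score"],r["point"],ray(*r["point"],K,T,0))
P=pts(d,K,T,np.ones(d.shape,bool))
c=P[np.hypot(P[:,0]-.455,P[:,1]-.266)<.05]
w=c[(c[:,2]>.01)&(c[:,2]<.068)];top=c[abs(c[:,2]-.077)<.005];k=c[c[:,2]>.086]
f=least_squares(lambda p:np.hypot(w[:,0]-p[0],w[:,1]-p[1])-.028,[.455,.265],loss="soft_l1",f_scale=.002)
print(len(w),f.x,len(top),cv2.minEnclosingCircle((top[:,:2]*1000).astype(np.float32)),k.mean(0))
C=np.r_[f.x,.051];goal(C,.7,.56)
E
```

```text
[0.3682 0.214  0.1674] [ 3.141  -0.6961  0.5641]
0.89 [178.9, 174.0] [0.433  0.3663 0.    ]
0.77 [309.1, 293.4] [0.3923 0.1533 0.    ]
0.74 [253.1, 198.4] [0.4555 0.2659 0.    ]
868 [0.4561 0.2659] 1907 ((455.54595947265625, 265.4087219238281), 28.171634674072266) [0.4546 0.265  0.0902]
shift [0.056, 0.02, 3.214] turn [-0.0, 0.002, 0.002] rows>= 3.2
```

View pics/w2.png

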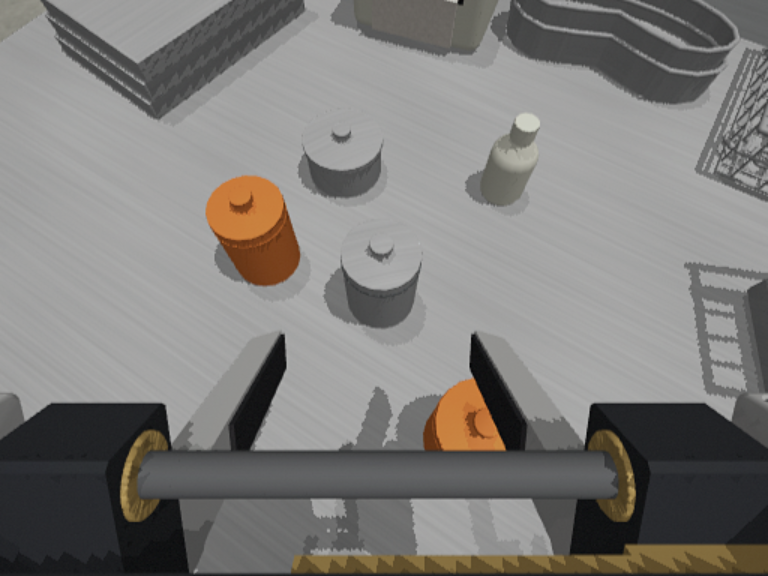

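The grey canister is at (380,275), centred between the fingers. The orange one at (470,415) stays well below the finger path.

Request:
move_arm --pt "0.7 0.05 0.02 0.4 0 0 0" --pt "0.7 0.05 0.02 0.9 0 0 0" --pt "0.7 0.05 0.02 1.4 0 0 0" --pt "0.7 0.05 0.02 1.9 0 0 0" --pt "0.7 0.05 0.02 2.3 0 0 0" --pt "0.7 0.05 0.02 2.7 0 0 0" --pt "0.7 0.05 0.02 3.0 0 0 0" --pt "0.7 0.05 0.02 3.2 0 0 0" --pt "0.3 0.05 0.02 3.2 0 0 0" --pt "0.3 0.05 0.02 3.2 0 0 0" --pt "0.0 0.05 0.02 3.2 0 0 0" --pt "0.0 0.05 0.02 3.2 0 0 0" --grip_force 28

```text
time_s: 8.95
ee_pos: [0.459, 0.2664, 0.049]
eef_rot: [3.14, -0.7, 0.56]
force: [-0.9, 0.7, -2.6]
grip_width: 0.0554
grip_force: 28.0
```

Request:
move_arm --pt "0.0 0 0 0 0 0 0" --pt "0.0 0 0 0 0 0 0" --pt "0.0 0 0 0 0 0 0"

```text
time_s: 9.25
ee_pos: [0.4591, 0.2667, 0.0489]
eef_rot: [3.139, -0.7, 0.561]
force: [-1.2, -1.7, 1.1]
grip_width: 0.0552
grip_force: 28.0
```

```bash
python3 - <<'E'
from h import *
o=ctrl.get_obs();print(o)
q,Rc=tool(o)
print("up in tool/50mm units per 10mm", (Rc.T@[0,0,.01]/.05).round(3))
E
```

```text
{'time_s': 9.25, 'qpos': array([ 0.41207662,  0.30120608,  2.19099584,  2.02376669,  0.10383382,
       -0.56894042]), 'joint_vel': array([ 0.00273549,  0.00198345,  0.00021097,  0.00718125,  0.00020152,
       -0.00648377]), 'tau': array([  0.8989528 , -39.33298945, -22.18558788,   0.18138193,
         1.59626495,   0.11219453]), 'ee_pos': array([0.4591061 , 0.26672196, 0.04890015]), 'eef_rot': array([ 3.1394681 , -0.70016602,  0.5605172 ]), 'force': array([-1.17166142, -1.74502816,  1.1023407 ]), 'moment': array([-0.62765823,  0.16766168, -0.25103466]), 'grip_force': 27.952793687582016, 'grip_width': 0.055209497519360606}
up in tool/50mm units per 10mm [ 0.129  0.    -0.153]
```

```bash
python3 - <<'E'
from h import *
O=np.array([.5993,-.1506,0])
W=lambda x,y,z:O+x*XR+y*YR+[0,0,z]
goal([.4564,.265,.1727],.7,.56)
for f in (.2,.4,.6,.8,1):
    goal(np.array([.4564,.265,.1727])*(1-f)+f*W(-.14,-.060,.16),.7,.56*(1-f)+f*YAW)
E
```

```text
shift [1.546, 0.004, -1.835] turn [0.002, -0.0, 0.0] rows>= 2.4
shift [0.754, 1.859, -2.432] turn [-0.021, -0.0, 0.027] rows>= 3.2
shift [-0.038, 3.713, -3.029] turn [-0.043, -0.0, 0.054] rows>= 4.8
shift [-0.83, 5.567, -3.626] turn [-0.066, -0.0, 0.08] rows>= 6.7
shift [-1.622, 7.422, -4.223] turn [-0.088, -0.0, 0.107] rows>= 8.7
shift [-2.414, 9.276, -4.82] turn [-0.11, -0.0, 0.134] rows>= 10.7
```

Request:
move_arm --pt "0 0.13 0 -0.15 0 0 0" --pt "0 0.32 0 -0.38 0 0 0" --pt "0 0.55 0 -0.65 0 0 0" --pt "0 0.8 0 -0.95 0 0 0" --pt "0 1.05 0 -1.25 0 0 0" --pt "0 1.29 0 -1.53 0 0 0" --pt "0 1.45 0 -1.72 0 0 0" --pt "0 1.55 0 -1.84 0 0 0" --pt "0 1.55 0 -1.84 0 0 0"

```text
time_s: 10.15
ee_pos: [0.4599, 0.2672, 0.1721]
eef_rot: [3.138, -0.704, 0.561]
force: [-0.0, -0.4, -3.4]
grip_width: 0.0558
grip_force: 28.0
```

Request:
move_arm --pt "0 -0.08 0.18 -0.06 -0.002 0 0.003" --pt "0 -0.24 0.56 -0.18 -0.007 0 0.008" --pt "0 -0.44 1.02 -0.33 -0.012 0 0.015" --pt "0 -0.67 1.58 -0.51 -0.019 0 0.023" --pt "0 -0.91 2.13 -0.69 -0.025 0 0.031" --pt "0 -1.15 2.69 -0.87 -0.032 0 0.039" --pt "0 -1.39 3.24 -1.04 -0.039 0 0.047" --pt "0 -1.62 3.8 -1.22 -0.045 0 0.055" --pt "0 -1.82 4.26 -1.37 -0.051 0 0.062" --pt "0 -1.94 4.54 -1.46 -0.054 0 0.066" --pt "0 -1.98 4.63 -1.49 -0.055 0 0.067" --pt "0 -1.98 4.63 -1.49 -0.055 0 0.067"

```text
time_s: 11.35
ee_pos: [0.4769, 0.0051, 0.1617]
eef_rot: [-3.141, -0.7, 0.472]
force: [0.6, -0.1, -3.3]
grip_width: 0.0555
grip_force: 28.0
```

```bash
python3 - <<'E'
from h import *
O=np.array([.5993,-.1506,0])
W=lambda x,y,z:O+x*XR+y*YR+[0,0,z]
o=ctrl.get_obs();print(o["qpos"].round(3),o["grip_width"])
goal(W(-.14,-.060,.16),.7,YAW)
E
```

```text
[-0.319 -0.025  2.198  0.887  0.633  0.133] 0.055471764242480605
shift [-1.648, 4.846, -1.247] turn [-0.056, 0.0, 0.066] rows>= 5.3
```

Request:
move_arm --pt "0 -0.07 0.19 -0.05 -0.002 0 0.003" --pt "0 -0.2 0.58 -0.15 -0.007 0 0.008" --pt "0 -0.37 1.07 -0.28 -0.012 0 0.015" --pt "0 -0.56 1.65 -0.42 -0.019 0 0.023" --pt "0 -0.76 2.23 -0.57 -0.026 0 0.03" --pt "0 -0.96 2.81 -0.72 -0.032 0 0.038" --pt "0 -1.15 3.39 -0.87 -0.039 0 0.046" --pt "0 -1.35 3.97 -1.02 -0.046 0 0.054" --pt "0 -1.52 4.46 -1.15 -0.052 0 0.061" --pt "0 -1.62 4.75 -1.22 -0.055 0 0.065" --pt "0 -1.65 4.85 -1.25 -0.056 0 0.066" --pt "0 -1.65 4.85 -1.25 -0.056 0 0.066"

```text
time_s: 12.55
ee_pos: [0.4954, -0.2575, 0.1569]
eef_rot: [3.141, -0.7, 0.387]
force: [-0.3, 0.6, -2.5]
grip_width: 0.0555
grip_force: 28.0
```

```bash
python3 - <<'E'
from h import *
O=np.array([.5993,-.1506,0])
W=lambda x,y,z:O+x*XR+y*YR+[0,0,z]
o=ctrl.get_obs();print(o["ee_pos"],o["grip_width"])
im,d,K,T=cam("wrist");save(cv2.resize(im,(768,576)),"w3.png")
for r in ctrl.tip_of("wrist","cheek")[:1]:
    w=ray(*r["point"],K,T,.03)-O; print(r["score"],r["point"],w@XR,w@YR)
for p in ((-.14,-.06,.0887),(-.002,-.06,.0887)): goal(W(*p),.7,YAW)
E
```

```text
[ 0.49543728 -0.25747311  0.15690955] 0.05546854975750964
0.7 [278.5, 154.3] 0.005830456195415151 -0.09267310216136536
shift [-0.939, 0.014, 1.097] turn [-0.001, -0.0, 0.001] rows>= 1.4
shift [1.171, 0.019, 2.875] turn [-0.001, -0.0, 0.001] rows>= 3.1
```

View pics/w3.png

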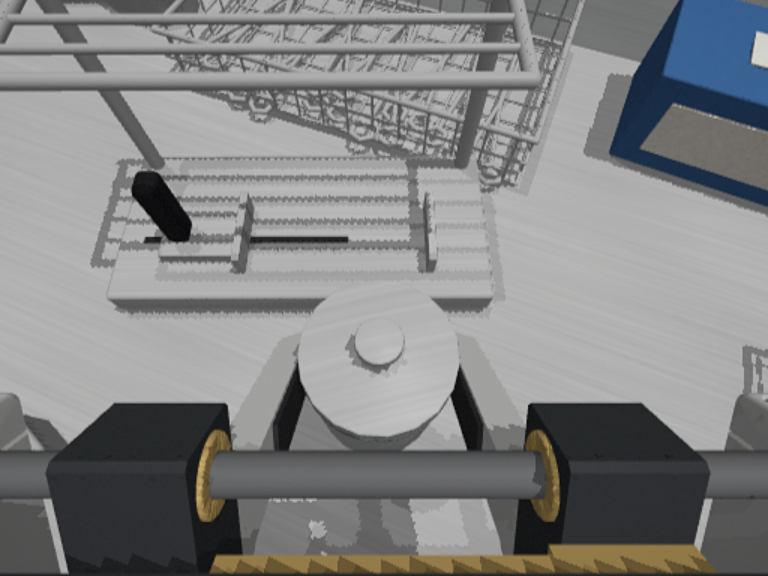

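The canister hangs upright at (380,360), with the cheek at (430,230) and the stop at (242,235). The way in is clear.

Request:
move_arm --pt "0 -0.2 0 0.25 0 0 0" --pt "0 -0.5 -0.01 0.6 0 0 0" --pt "0 -0.8 -0.02 0.93 0 0 0" --pt "0 -0.94 -0.02 1.1 0 0 0" --pt "0 -0.75 -0.02 1.25 0 0 0" --pt "0 -0.4 -0.02 1.55 0 0 0" --pt "0 0.0 -0.02 1.88 0 0 0" --pt "0 0.4 -0.02 2.22 0 0 0" --pt "0 0.75 -0.02 2.52 0 0 0" --pt "0 1.0 -0.02 2.73 0 0 0" --pt "0 1.17 -0.02 2.87 0 0 0" --pt "0 1.17 -0.02 2.87 0 0 0"

```text
time_s: 13.85
ee_pos: [0.6234, -0.2042, 0.086]
eef_rot: [3.14, -0.701, 0.389]
force: [-0.3, -0.3, -3.4]
grip_width: 0.0554
grip_force: 28.0
```

```bash
python3 - <<'E'
from h import *
O=np.array([.5993,-.1506,0])
o=ctrl.get_obs();q,Rc=tool(o);g=q-.005*Rc[:,2]-O;print(g@XR,g@YR,g[2],o["force"],o["grip_width"])
print(Rc.T@[0,0,-.001]/.05)
E
```

```text
-0.0010920066465087263 -0.05872536684784864 0.08980205574102679 [-0.28524859 -0.28228916 -3.43730645] 0.05543273214998013
[-1.28993532e-02 -2.70852775e-05  1.52841733e-02]
```

Request:
move_arm --pt "0 -0.013 0 0.015 0 0 0" --pt "0 -0.026 0 0.031 0 0 0" --pt "0 -0.039 0 0.046 0 0 0" --pt "0 -0.052 0 0.061 0 0 0" --pt "0 -0.064 0 0.076 0 0 0" --pt "0 -0.071 0 0.084 0 0 0" --pt "0 -0.077 0 0.092 0 0 0" --pt "0 -0.077 0 0.092 0 0 0"

```text
time_s: 14.65
ee_pos: [0.6221, -0.2053, 0.0791]
eef_rot: [3.141, -0.7, 0.387]
force: [0.6, 0.8, -3.0]
grip_width: 0.0556
grip_force: 28.0
```

Request:
move_arm --pt "0 -0.003 0 0.004 0 0 0" --pt "0 -0.006 0 0.008 0 0 0" --pt "0 -0.01 0 0.011 0 0 0" --pt "0 -0.013 0 0.015 0 0 0" --pt "0 -0.013 0 0.015 0 0 0"

```text
time_s: 15.15
ee_pos: [0.6224, -0.2052, 0.079]
eef_rot: [3.14, -0.701, 0.387]
force: [-4.6, 2.3, 7.1]
grip_width: 0.0551
grip_force: 28.0
```

Request:
move_arm --pt "0.3 0.005 0 -0.006 0 0 0" --pt "0.5 0.005 0 -0.006 0 0 0" --pt "0.7 0.005 0 -0.006 0 0 0" --pt "0.7 0.005 0 -0.006 0 0 0" --pt "0.7 0.005 0 -0.15 0 0 0" --pt "0.7 0.005 0 -0.5 0 0 0" --pt "0.7 0.005 0 -1.0 0 0 0" --pt "0.7 0.005 0 -1.6 0 0 0" --pt "0.7 0.005 0 -2.2 0 0 0" --pt "0.4 0.005 0 -2.8 0 0 0" --pt "0.1 0.005 0 -3.2 0 0 0" --pt "0.1 0.005 0 -3.2 0 0 0"

```text
time_s: 16.35
ee_pos: [0.5263, -0.2451, 0.203]
eef_rot: [3.136, -0.701, 0.388]
force: [0.1, -0.0, 0.1]
grip_width: 0.0592
grip_force: 0.0
```

```bash
python3 - <<'E'
from h import *
np.set_printoptions(precision=4,suppress=True)
O=np.array([.5993,-.1506,0])
im,d,K,T=cam("wrist");save(cv2.resize(im,(768,576)),"w4.png")
for t,z in (("stop_grip",.103),("stop_face",.03),("cheek",.03),("canister",.03)):
    for r in ctrl.tip_of("wrist",t)[:1]:
        w=ray(*r["point"],K,T,z)-O; print(t,round(r["score"],2),w@XR,w@YR)
P=pts(d,K,T,np.ones(d.shape,bool))-O;Q=np.c_[P@XR,P@YR,P[:,2]]
g=Q[(abs(Q[:,0])<.03)&(abs(Q[:,1]-.09)<.03)&(Q[:,2]>.065)&(Q[:,2]<.11)];print("grip",len(g),np.percentile(g,[3,50,97],axis=0))
c=Q[(abs(Q[:,0])<.04)&(abs(Q[:,1]+.06)<.04)&(abs(Q[:,2]-.107)<.004)];print("lid",cv2.minEnclosingCircle((c[:,:2]*1000).astype(np.float32)),np.polyfit(c[:,1],c[:,2],1))
Gy=.088
p=O+Gy*YR+[0,0,.082]; zt=np.sin(.7)*XR-np.cos(.7)*np.array([0,0,1])
goal(p-.14*zt,.7,YAW);goal(p,.7,YAW)
E
```

```text
stop_grip 0.93 0.00011958680830692252 0.08907623815105355
stop_face 0.84 -0.006729149595394932 0.039879649176944754
cheek 0.62 0.0007708763577483194 -0.09243598352338459
canister 0.64 -0.004401444397700016 -0.05780607943121327
grip 612 [[-0.0126  0.0809  0.067 ]
 [-0.007   0.0844  0.0944]
 [ 0.0052  0.0947  0.1039]]
lid ((-2.697510242462158, -59.64714431762695), 28.059404373168945) [0.0013 0.1081]
shift [0.047, -2.934, 0.415] turn [-0.001, 0.001, 0.0] rows>= 3.0
shift [0.048, -2.93, 3.215] turn [-0.001, 0.001, 0.0] rows>= 4.4
```

View pics/w4.png

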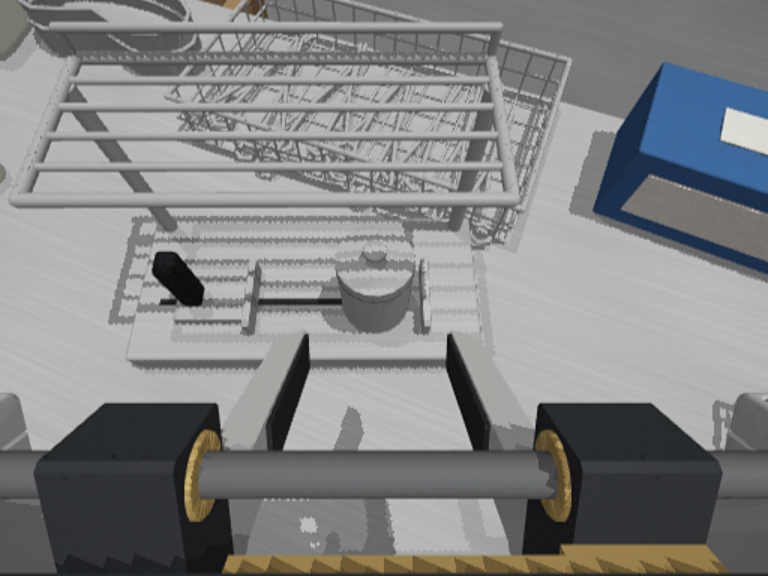

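The canister stands upright at (377,290), between the stop face at (250,295) and the cheek at (425,295). Next I take the grip at (180,278).

Request:
move_arm --pt "0.1 0 -0.4 0 0 0 0" --pt "0.1 0.02 -1.0 0.1 0 0 0" --pt "0.1 0.03 -1.6 0.2 0 0 0" --pt "0.1 0.05 -2.2 0.3 0 0 0" --pt "0.1 0.05 -2.7 0.4 0 0 0" --pt "0.1 0.05 -2.95 0.5 0 0 0" --pt "0.1 0.05 -2.95 1.0 0 0 0" --pt "0.1 0.05 -2.95 1.6 0 0 0" --pt "0.1 0.05 -2.95 2.2 0 0 0" --pt "0.1 0.05 -2.95 2.7 0 0 0" --pt "0.1 0.05 -2.95 3.0 0 0 0" --pt "0.1 0.05 -2.95 3.2 0 0 0"

```text
time_s: 17.8
ee_pos: [0.5689, -0.0673, 0.078]
eef_rot: [-3.141, -0.698, 0.386]
force: [0.7, 0.3, 0.3]
grip_width: 0.0515
grip_force: 0.0
```

Request:
move_arm --pt "-0.9 0 0 0 0 0 0" --pt "-0.9 0 0 0 0 0 0" --pt "-0.9 0 0 0 0 0 0" --pt "-0.9 0 0 0 0 0 0" --pt "-0.9 0 0 0 0 0 0" --pt "-0.9 0 0 0 0 0 0" --pt "-0.9 0 0 0 0 0 0" --grip_force 20

```text
time_s: 18.5
ee_pos: [0.5685, -0.0679, 0.0803]
eef_rot: [3.141, -0.701, 0.387]
force: [-6.1, -0.7, 7.3]
grip_width: 0.0159
grip_force: 20.0
```

```bash
python3 - <<'E'
from h import *
O=np.array([.5993,-.1506,0])
o=ctrl.get_obs();q,Rc=tool(o);print((q-O)@YR,o["force"],o["force"]@YR,o["grip_width"],o["grip_force"])
E
```

```text
0.08821099746275538 [-6.11074894 -0.71206728  7.3381581 ] 1.639261290513317 0.015909697182002695 20.001055598258972
```

Request:
move_arm --pt "-0.9 0 0.1 0 0 0 0" --pt "-0.9 0 0.25 0 0 0 0" --pt "-0.9 0 0.42 0 0 0 0" --pt "-0.9 0 0.6 0 0 0 0" --pt "-0.9 0 0.78 0 0 0 0" --pt "-0.9 0 0.95 0 0 0 0" --pt "-0.9 0 1.1 0 0 0 0" --pt "-0.9 0 1.2 0 0 0 0" --pt "-0.9 0 1.27 0 0 0 0" --pt "-0.9 0 1.3 0 0 0 0" --pt "-0.9 0 1.3 0 0 0 0"

```text
time_s: 19.6
ee_pos: [0.5933, -0.1284, 0.0803]
eef_rot: [3.14, -0.701, 0.387]
force: [-1.4, -0.4, 4.7]
grip_width: 0.0158
grip_force: 20.0
```

Request:
move_arm --pt "-0.9 0 0.02 0 0 0 0" --pt "-0.9 0 0.04 0 0 0 0" --pt "-0.9 0 0.06 0 0 0 0" --pt "-0.9 0 0.08 0 0 0 0" --pt "-0.9 0 0.1 0 0 0 0" --pt "-0.9 0 0.12 0 0 0 0" --pt "-0.9 0 0.14 0 0 0 0" --pt "-0.9 0 0.16 0 0 0 0"

```text
time_s: 20.4
ee_pos: [0.5961, -0.1351, 0.0803]
eef_rot: [3.141, -0.701, 0.387]
force: [-4.0, 2.4, 7.8]
grip_width: 0.0157
grip_force: 20.0
```

```bash
cat > st.py <<'E'
from h import *
O=np.array([.5993,-.1506,0])
o=ctrl.get_obs();q,Rc=tool(o);print((q-O)@YR,o["force"],"Fy",o["force"]@YR,o["grip_width"],o["grip_force"],o["time_s"])
im,d,K,T=cam("scene")
im,d,K,T=cam("wrist");save(im,"chk%d.png"%(o["time_s"]*100))
P=pts(d,K,T,np.ones(d.shape,bool))-O;Q=np.c_[P@XR,P@YR,P[:,2]]
c=Q[(abs(Q[:,0])<.04)&(abs(Q[:,1]+.063)<.04)&(abs(Q[:,2]-.107)<.004)];print("lid",len(c),cv2.minEnclosingCircle((c[:,:2]*1000).astype(np.float32)) if len(c) else 0)
for r in ctrl.tip_of("wrist","cheek")[:1]:
    w=ray(*r["point"],K,T,.03)-O; print("cheek",r["score"],w@XR,w@YR)
E
python3 st.py
```

```text
0.015550416233589255 [-4.00246218  2.35651179  7.83468621] Fy 3.6891990315107175 0.01569495834239921 20.000169575214386 20.4
lid 7725 ((-2.5260562896728516, -63.90605926513672), 28.366960525512695)
```

Request:
move_arm --pt "-0.9 0 0.01 0 0 0 0" --pt "-0.9 0 0.02 0 0 0 0" --pt "-0.9 0 0.03 0 0 0 0" --pt "-0.9 0 0.04 0 0 0 0"

```text
time_s: 20.95
ee_pos: [0.5968, -0.137, 0.0803]
eef_rot: [3.141, -0.701, 0.387]
force: [-3.7, 2.5, 7.6]
grip_width: 0.0161
grip_force: 20.0
```

Request:
move_arm --pt "-0.9 0 0.01 0 0 0 0" --pt "-0.9 0 0.02 0 0 0 0" --pt "-0.9 0 0.03 0 0 0 0"

```text
time_s: 21.25
ee_pos: [0.5974, -0.1384, 0.0803]
eef_rot: [3.141, -0.701, 0.387]
force: [-4.5, 3.6, 7.1]
grip_width: 0.0157
grip_force: 20.0
```

```bash
python3 st.py
```

```text
0.01206687736921563 [-4.51357842  3.60760846  7.14037829] Fy 5.040670240594487 0.01572744885155021 20.000178515911102 21.25
lid 7705 ((-1.9619296789169312, -67.17971801757812), 28.311817169189453)
```

Request:
move_arm --pt "-0.9 0 0.006 0 0 0 0" --pt "-0.9 0 0.012 0 0 0 0" --pt "-0.9 0 0.018 0 0 0 0"

```text
time_s: 21.7
ee_pos: [0.5977, -0.1392, 0.0802]
eef_rot: [3.141, -0.701, 0.387]
force: [-3.8, 2.3, 8.0]
grip_width: 0.0158
grip_force: 20.0
```

Request:
move_arm --pt "-0.9 0 0.006 0 0 0 0" --pt "-0.9 0 0.012 0 0 0 0" --pt "-0.9 0 0.012 0 0 0 0"

```text
time_s: 22.0
ee_pos: [0.598, -0.1398, 0.0803]
eef_rot: [3.141, -0.701, 0.387]
force: [-3.1, 3.0, 7.4]
grip_width: 0.0161
grip_force: 20.0
```

Request:
move_arm --pt "-0.9 0 0.006 0 0 0 0" --pt "-0.9 0 0.012 0 0 0 0" --pt "-0.9 0 0.018 0 0 0 0"

```text
time_s: 22.3
ee_pos: [0.5983, -0.1405, 0.0803]
eef_rot: [3.141, -0.701, 0.387]
force: [-5.0, 4.4, 8.5]
grip_width: 0.0162
grip_force: 20.0
```

Request:
move_arm --pt "-0.9 0 0.006 0 0 0 0" --pt "-0.9 0 0.012 0 0 0 0" --pt "-0.9 0 0.018 0 0 0 0"

```text
time_s: 22.6
ee_pos: [0.5984, -0.1407, 0.0803]
eef_rot: [-3.141, -0.701, 0.388]
force: [-9.1, 8.2, 11.9]
grip_width: 0.0157
grip_force: 20.0
```

```bash
python3 st.py; cd pics; python3 -c "
import cv2,glob
f=sorted(glob.glob('chk*.png'))[-1];im=cv2.imread(f);cv2.imwrite('z1.png',cv2.resize(im[90:260,230:420],(760,600) if 0 else (670,600),interpolation=2))"
```

```text
0.009508132253153105 [-9.09662509  8.17867596 11.85246206] Fy 11.0001485116104 0.015724717732284822 20.00048518180847 22.6
lid 7726 ((-1.97743821144104, -69.48495483398438), 28.288625717163086)
```

View pics/z1.png

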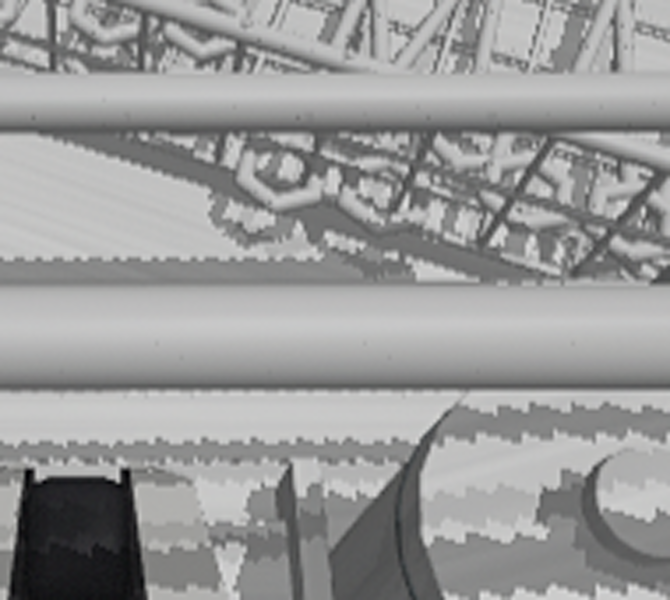

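The stop has met resistance: Fy rose from about 4 to 11 N while it stopped advancing, so the canister is clamped against the cheek. I'll release with the push still on, so the stop isn't dragged back.

Request:
move_arm --pt "-0.9 0 0.005 0 0 0 0" --pt "-0.45 0 0.005 0 0 0 0" --pt "-0.3 0 0.005 0 0 0 0" --pt "-0.2 0 0.005 0 0 0 0" --pt "-0.2 0 0.005 0 0 0 0" --pt "-0.2 0 0.005 0 0 0 0" --pt "-0.2 0 0.005 -0.3 0 0 0" --pt "-0.2 0 0.005 -0.8 0 0 0" --pt "-0.2 0 0.005 -1.5 0 0 0" --pt "-0.2 0 0.005 -2.3 0 0 0" --pt "-0.2 0 0.005 -3.0 0 0 0" --pt "-0.2 0 0.005 -3.0 0 0 0"

```text
time_s: 23.95
ee_pos: [0.5086, -0.1799, 0.198]
eef_rot: [3.135, -0.702, 0.389]
force: [0.7, -0.0, -0.4]
grip_width: 0.0376
grip_force: 0.0
```

```bash
python3 st.py; python3 - <<'E'
import cv2,glob
f=sorted(glob.glob('pics/chk*.png'))[-1];im=cv2.imread(f);cv2.imwrite('pics/z2.png',cv2.resize(im[120:260,180:350],(728,600),interpolation=2))
E
```

```text
0.006979064417828935 [ 0.65967329 -0.01872846 -0.43736146] Fy -0.26553755208633867 0.037625396469301305 0.0 23.95
lid 1955 ((-2.1399998664855957, -68.81326293945312), 28.05914878845215)
cheek 0.9 -0.0006088410119518067 -0.09706304213562164
```

View pics/z2.png

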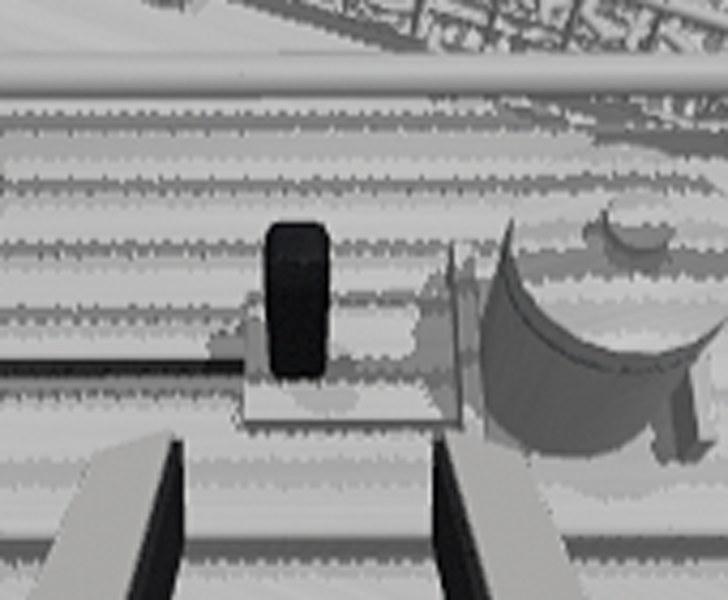

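The stop plate at (470,340) sits against the canister, and the canister against the cheek at (680,410). I'll do a quick tilt check and then hand in.

```bash
python3 - <<'E'
from h import *
O=np.array([.5993,-.1506,0])
im,d,K,T=cam("wrist")
P=pts(d,K,T,np.ones(d.shape,bool))-O;Q=np.c_[P@XR,P@YR,P[:,2]]
c=Q[(np.hypot(Q[:,0]+.002,Q[:,1]+.069)<.025)&(abs(Q[:,2]-.107)<.005)]
k=np.linalg.lstsq(np.c_[c[:,:2],np.ones(len(c))],c[:,2],rcond=None)[0];print("lid slope deg",np.degrees(k[:2]),c[:,2].mean())
if np.all(abs(np.degrees(k[:2]))<3): print(ctrl.hand_in())
E
```

```text
lid slope deg [-0.09066632  0.06023211] 0.10836685120488154
the job is handed in; nothing more can be done
None
```

The job is handed in at about 24 s of the 72 s limit: the canister stands straight on the deck (lid slope under 0.1°), held between stop and cheek with the gripper clear; I didn't re-check the jar and bottle at the end, but no move went near them.

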